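# Lock the telescopic stabiliser rigid with its ball-lock pin

### The arm

A 6-joint arm with a two-finger parallel gripper is mounted at the origin on the work surface. World frame = base frame: x ahead of the robot, y to its left, z up, the work surface at z = 0. Lengths are in mm, angles in rad, forces in N, time in s.
With the tool pointing down it reaches from about 250 to 775 mm from the base axis. Payload 4 kg.
Tool frame: the origin (TCP) lies between the finger pads; the fingertips stand 17 mm ahead of it and the grasp point (between the pads) lies 2 mm behind it; y points along the fingers, x is the direction in which the jaws open and shut, and the axes are right-handed (so a half turn about y gives the same grasp; the last joint's range is limited). The gripper opens to 94 mm and grips with 3 to 60 N. Pads are 16 mm wide; open, the fingers measure 119 mm over their backs; the gripper's body (75 mm by 177 mm) begins 78 mm behind the grasp point.
Start: joints at [1.166, 0.087, 1.371, -0, 1.684, -0.103], TCP at [163.491, 525.156, 222.506] pointing down, gripper open.
Joint ranges: [-3.1, 3.1], [-0.76, 2.03], [0.27, 2.55], [-1.08, 4.22], [0.17, 2.65], [-2.57, 2.57]. Speed limits (rad/s): [2.79, 2.79, 3.14, 3.14, 3.14, 3.14].

### API

Orientations are given as [roll, pitch, yaw] about the fixed x, y, z axes, in that order (R = Rz(yaw) Ry(pitch) Rx(roll)).
In Python, from cell import ctrl, vision, job, spot_in gives the robot as it stands.
- The arm moves only by the tool carry_out, never from a script. Its arguments are lists of equal length, an entry for each row: "linear": the shift along the tool's x, y, z in cm, a list of three; "delta_rot": the turn, a rotation vector about the tool's x, y, z in rad, a list of three; "fingers": the closure in counts, from 0 (fully open) to 255 (shut). In form: {"linear": [[tx, ty, tz], ...], "delta_rot": [[ax, ay, az], ...], "fingers": [fingers, ...]}. A call has 1 to 10 rows; each row shifts and turns the commanded pose from where the row before left it, along the tool's axes as they then stand; what a row does not reach is not made up. A row lasts 1/8 s, in which the tool goes at most 62.5 mm and 10.7 degrees, less where a joint would pass 70% of its speed; a pose out of reach is approached as far as the arm can. A call with a gripper value outside its range is refused whole. The fingers move at their own pace and stop on an object; "force" is the grip in N (left out, the last holds). Time passes only in rows, so rows that do not move let the fingers close. It gives the time, the measured TCP pose, the force and the opening at its end, in the units of the state.
- ctrl.get_obs(): the state, without advancing time (a new reading comes with each control period).
- vision.get_image(name): name is "scene" or "top"; returns the picture (384x512x3 uint8, blue, green, red); there is no depth.
- vision.get_calibration(name): a dict with "mtx" (3x3 intrinsics, pixels), "position" and "orientation" of the camera in the world. Camera axes: x right, y down, z forward; pixel columns grow to the right and rows downward; lengths in mm; the calibration is good to about 2 mm. A picture is of the moment at which its call begins. get_calibration takes no time and is no camera call.
- job.close_job(): hands the job in, once; it reports no verdict.
Trained networks look in the newest picture that a camera, given by its name, has taken for a name from the list of things; names that differ only in an ending like _2 or _b are one class to them, and where a whole thing is asked for, a point or a joint stands for the part that bears it (a point fixed in the world has none). Each returns a list of dicts, best first, with "conf" (0 to 1); they miss things now and then, are a little off and sometimes report something else, mostly with a low value. They report only what shows in the picture. A call takes as long as a camera call. They do not tell look-alikes from the thing itself.
- spot_in(camera, label): "extent" ([left, top, right, bottom] in pixels, round what is visible of it).
The state is a dict: "time_s": time; "qpos": joint angles; "dq": joint speeds; "tau": joint torques, N m; "tcp_pos": TCP position; "tool_rot": TCP orientation; "wrist_force": force on the tool from outside, world axes, zero at the start; "wrist_torque": the same for the moment, N m; "grip_width": finger opening in mm.
Only numpy, scipy, OpenCV 4.12 (cv2) and the standard library are available. Lean on these libraries where they do the work, as an engineer would, in place of code of your own. Each camera call takes 0.05 s, during which the arm holds its last target. There are 200 camera calls.

### The job

The tractor stabiliser clamped on the bench stand is set to float: its yellow T-handled ball-lock pin sits in the sliding bar's long slot. Pull the pin up out of the bar, draw the eye end out until the bar's round locking hole lies under the hole in the tube, and push the pin fully home through tube and bar so that its balls snap out underneath. You cannot see the locking hole exactly, so feel for it: never force the pin or jam the bar hard against it, leave everything else on the bench where it lies, and let go at the end.

Things in the scene. Friction and masses are not known exactly. Their poses are not given: they have to be found in the camera images.
- stab: Fixed outer tube on a grey stand: red, level, 46 mm wide, 250 mm long, underside 50 mm and top 88 mm above the bench, top and bottom walls 8 mm. Origin on the bench straight below the tube's pin hole. Own +y runs along the tube towards the mouth where the sliding bar and its eye come out; x across, z up.
- tube_hole (a point): Centre of the mouth of the tube's vertical pin hole, at the top of a square 34 mm boss, 104 mm above the bench. Bore 15 mm through the boss's guide ring (z 104 to 94 mm), then a 20 mm wide chamber where the pin's balls are free (z 94 to 80 mm), then the bar, then 15 mm bore in the bottom wall (z 58 to 50 mm). Axes as stab.
- tube_mouth (a point): Centre of the tube's open end, 50 mm from the pin hole, 69 mm above the bench. A flat steel bar 32 mm wide (z 59 to 79 mm) slides in it along stab y only, friction about 6 N. In the bar: a float slot 15 x 45 mm and, its centre 90 mm further from the eye than the slot's, a round locking hole of 15 mm bore; 60 mm of solid bar between them. The bar can be drawn out 130 mm from mid-slot.
- holder (a point): Centre of the rim of the pin holder, a plain upright pipe on the stand (23 mm bore, 32 mm outside, 72 mm deep, rim 80 mm above the bench, 47 mm to stab -x and 85 mm to stab -y of the tube's hole): a handy place to park the pin, which hangs loosely in it by its shoulder, without detent. Axes as stab.
- eye_mid (a point): Centre of the upright eye on the bar's end, 69 mm above the bench: ring 44 mm across, 24 mm thick along stab x (29 mm over its swivel ball): pinch its faces from above. Screwed on by an unknown amount: its distance to the slot's centre is 150 mm, to the locking hole's 240 mm, each give or take 20 mm (same error in both), new each time. Starts 118 to 182 mm from the tube's hole along stab y.
- pin_grip (a point): Centre of the pin's yellow T-handle bar, 56 mm long along its own y, 14 x 14 mm; pinch it from above across its width (own x). Own z up the pin. Fully home it is 138 mm above the bench. Below it: shoulder (underside 34 mm down), then a greased 14 mm shank to the tip 100.5 mm down. Pin about 0.3 kg. Pulling it out of the bottom wall takes about 18 N, pushing it home through aligned holes about 15 N.
- pin_shoulder (a point): Centre of the underside of the pin's 30 mm shoulder, which lies on the boss when the pin is fully home. 57.5 mm below it two spring balls (facing pin +x and -x) stand 2 mm out of the shank: home, they have sprung out under the tube's bottom wall. They must be pushed through every 15 mm bore: guide ring, bar hole and bottom wall, each about 15 N.
- pin_tip (a point): Centre of the pin's flat nose, 9 mm wide, widening to 14 mm over 4.5 mm. Ball centres are 9 mm above it. With its balls pushed through the guide ring and let go, the pin stands on the solid bar (tip 79 mm above the bench), leaning a few degrees; if the bar is then slid and its locking hole comes under, the pin drops by its own weight about 5 mm, until its balls lie on the bar, and stops the bar.
- wrench: Bystander: combination wrench, 190 mm, lying beside the stand; leave it where it is. Origin under its middle.
- link_ball: Bystander: bored steel link ball, 56 mm wide, 36 mm high, beside the stand; leave it where it is. Origin under its middle.
- lynch_pin: Bystander: small linch pin with a brass head and ring, 70 mm; leave it where it is. Origin under its middle.
- tape: Bystander: yellow tape measure, 66 x 34 x 62 mm; leave it where it is. Origin under its middle.
- driver: Bystander: orange screwdriver, 200 mm; leave it where it is. Origin under its middle.
- spray: Bystander: blue spray can, 58 mm wide, 170 mm high; leave it where it is. Origin under its middle.
- clip_tin: Bystander: blue open tin of spring clips, 110 x 80 x 35 mm; leave it where it is. Origin under its middle.
Not all that is in view belongs to the job. What is shaped like the part that bears pin_grip but purple or red is not meant.

How it is judged:
By the outcome, as a careful person would: the job done as asked, in the order asked, and still so for the second after the job is handed in, with the robot touching nothing.
It also fails if it takes over 72 s, if anything falls off the work surface, if the arm or the gripper's body presses on something with over 40 N, if the wrist force passes 120 N, or if a joint passes its speed limit or range.

## Working session

There is one attempt and no reset: what is moved stays moved. The work goes in short steps, Python scripts to look and compute and a tool call to move; the robot and the scene stay as the last step left them, time stands still between calls to the robot, and variables do not carry over. Pictures are saved under pics/ and viewed, on a budget of 10 in all, crops included, one or two more only if the job needs it, and the job is handed in when it is done.

Besides the shell and the picture viewer there is one more tool, called after "Request:" as name(argument=value, ...) on one line, values as JSON. carry_out: Moves the arm, as the interface text tells. Its arguments: {"type":"object","properties":{"linear":{"type":"array"},"delta_rot":{"type":"array"},"fingers":{"type":"array"},"force":{"type":"number"}},"required":["linear","delta_rot","fingers"]}

```bash
mkdir -p pics; ls; cat > h.py <<'E'
import numpy as np, cv2
from scipy.spatial.transform import Rotation as R
from cell import ctrl, vision, job, spot_in
def cal(n):
    c=vision.get_calibration(n); o=np.array(c["orientation"],float)
    M=o if o.shape==(3,3) else R.from_euler('xyz',o).as_matrix()
    return np.array(c["mtx"],float),np.array(c["position"],float),M
def ray(n,u,v):
    K,p,M=cal(n); return p,M@np.linalg.solve(K,[u,v,1.])
def at_z(n,u,v,z):
    p,d=ray(n,u,v); return p+d*(z-p[2])/d[2]
def proj(n,X):
    K,p,M=cal(n); q=K@(M.T@(np.array(X,float)-p)); return q[:2]/q[2]
E
python3 - <<'E'
from h import *
for n in("scene","top"):
    cv2.imwrite(f"pics/{n}0.png",vision.get_image(n)); print(n,vision.get_calibration(n))
    for l in("stab","pin_grip","eye_mid","holder","tube_hole"):
        try: print(l,[(np.round(d["extent"]).tolist(),round(d["conf"],2)) for d in spot_in(n,l)][:4])
        except Exception as e: print(l,e)
print(ctrl.get_obs())
E
```

```text
pics
scene {'mtx': array([[360.92179306,   0.        , 251.52231552],
       [  0.        , 360.92179306, 192.81464574],
       [  0.        ,   0.        ,   1.        ]]), 'position': array([ 848.38084907, -430.69582811,  722.95627202]), 'orientation': array([-2.34996339, -0.01035431,  0.51051574])}
stab [([51.0, 219.0, 246.0, 384.0], 0.67)]
pin_grip [([232.0, 326.0, 245.0, 368.0], 0.9), ([166.0, 243.0, 193.0, 264.0], 0.79), ([54.0, 215.0, 250.0, 384.0], 0.72), ([127.0, 204.0, 140.0, 244.0], 0.57)]
eye_mid [([230.0, 219.0, 251.0, 242.0], 0.58)]
holder [([50.0, 218.0, 250.0, 384.0], 0.96)]
tube_hole [([55.0, 217.0, 250.0, 384.0], 0.91)]
top {'mtx': array([[348.52827054,   0.        , 259.02492887],
       [  0.        , 348.52827054, 187.72946239],
       [  0.        ,   0.        ,   1.        ]]), 'position': array([428.94517883,  94.80621828, 922.82565559]), 'orientation': array([-3.00529693, -0.00426776, -1.59477379])}
stab [([272.0, 168.0, 457.0, 247.0], 0.88)]
pin_grip [([367.0, 108.0, 392.0, 130.0], 0.74), ([342.0, 185.0, 362.0, 202.0], 0.66), ([325.0, 264.0, 343.0, 284.0], 0.5)]
eye_mid [([272.0, 174.0, 296.0, 188.0], 0.67)]
holder [([273.0, 172.0, 458.0, 238.0], 0.84)]
tube_hole [([272.0, 170.0, 462.0, 244.0], 0.56)]
{'time_s': 0.6, 'qpos': array([ 1.16586355e+00,  8.71742357e-02,  1.37070113e+00, -2.22039048e-06,
        1.68361108e+00, -1.03125029e-01]), 'dq': array([-0.00052188, -0.00017605, -0.0023507 ,  0.00046155,  0.00121366,
       -0.00097781]), 'tau': array([-7.64985743e-04, -3.39775229e+01, -3.02418923e+01,  7.16706226e-02,
        2.38054205e-02,  6.78899028e-06]), 'tcp_pos': array([163.5082895 , 525.14479169, 222.51940039]), 'tool_rot': array([-1.57080946e+00, -1.05420282e-04,  1.26898833e+00]), 'wrist_force': array([-0.43443527, -0.77053   ,  0.95561968]), 'wrist_torque': array([0.03002195, 0.03569959, 0.02153814]), 'grip_width': 93.90797104687512}
```

View images.

```bash
python3 - <<'E'
import cv2
a=cv2.imread("pics/top0.png")[90:300,230:480]; cv2.imwrite("pics/a.png",cv2.resize(a,None,fx=3.2,fy=2.85,interpolation=2) if 0 else cv2.resize(a,(700,588),interpolation=2))
E
```

```text
(no output)
```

View pics/scene0.png

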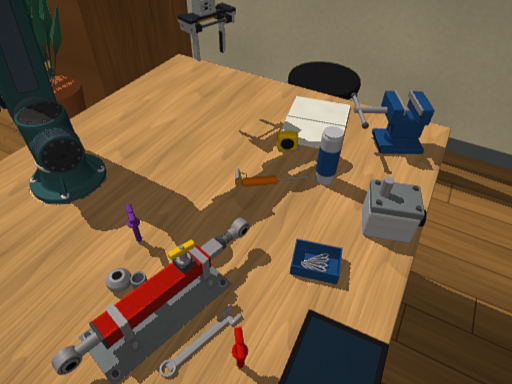

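View pics/a.png

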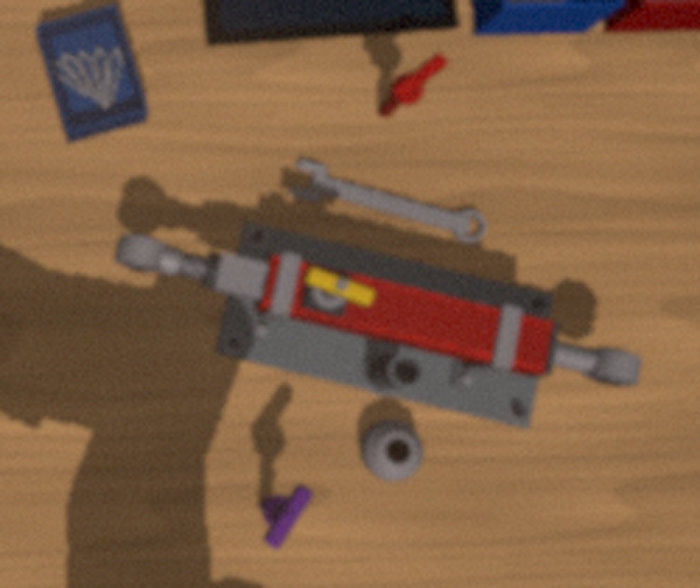

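The top view shows the yellow handle at about (352,192) px, the bar's eye at about (279,180), and the holder rim at about (375,223). Purple and red look-alikes stand apart from it.

```bash
python3 - <<'E'
from h import *
c=lambda x,y:(x/2.8+230,y/2.8+90)
im=cv2.imread("pics/top0.png"); hsv=cv2.cvtColor(im,cv2.COLOR_BGR2HSV)
m=cv2.inRange(hsv,(20,150,120),(35,255,255)); m[:175]=0;m[210:]=0;m[:,:330]=0;m[:,380:]=0
r=cv2.minAreaRect(cv2.findNonZero(m)); print("yellow",r); 
def P(n,u,z): return at_z(n,*u,z).round(1)
print("pin top z145",P("top",r[0],145))
b=cv2.boxPoints(r); print([P("top",q,145) for q in b])
print("eye_m z80",P("top",c(137,252),80),"far eye",P("top",c(620,366),80),"holder",P("top",c(405,372),80))
# red tube top
m=cv2.inRange(hsv,(0,170,90),(6,255,255))|cv2.inRange(hsv,(174,170,90),(180,255,255)); m[:170]=0;m[235:]=0;m[:,:300]=0;m[:,440:]=0
r=cv2.minAreaRect(cv2.findNonZero(m)); print("red",r,[P("top",q,88) for q in cv2.boxPoints(r)])
ims=cv2.imread("pics/scene0.png"); hs=cv2.cvtColor(ims,cv2.COLOR_BGR2HSV)
m=cv2.inRange(hs,(20,150,120),(35,255,255)); m[:235]=0;m[270:]=0;m[:,:160]=0;m[:,200:]=0
r=cv2.minAreaRect(cv2.findNonZero(m));print(r,P("scene",r[0],138),P("scene",r[0],142))
print("eye scene",P("scene",(238,230),69), P("scene",(68,359),69))
print(spot_in("scene","eye_mid"))
E
```

```text
yellow ((350.78765869140625, 191.73287963867188), (23.993436813354492, 6.203181266784668), 20.556047439575195)
pin top z145 [ 521.6 -117.4  145. ]
[array([525.2, -89.8, 145. ]), array([538.3, -95.5, 145. ]), array([ 518., -145.,  145.]), array([ 505. , -139.3,  145. ])]
eye_m z80 [562.4  39.3  80. ] far eye [ 453.2 -374.2   80. ] holder [ 452.4 -188.2   80. ]
red ((374.873779296875, 202.4114990234375), (103.01044464111328, 20.21272087097168), 13.240520477294922) [array([508.8, -63.4,  88. ]), array([556.5, -76.9,  88. ]), array([ 493.4, -315.5,   88. ]), array([ 446.7, -300.2,   88. ])]
((181.08290100097656, 248.7849578857422), (8.20589828491211, 29.15253448486328), 59.74356460571289) [ 520.1 -118.9  138. ] [ 522.4 -121.   142. ]
eye scene [563.7  26.9  69. ] [ 454.4 -370.5   69. ]
[{'extent': [230.1, 218.6, 250.8, 241.5], 'conf': 0.58}]
```

Request:
carry_out(linear=[[0,0,0],[0,0,0],[0,0,0],[0,0,0],[0,0,0],[0,0,0],[0,0,0],[0,0,0],[0,0,0]], delta_rot=[[0,0.1837,0],[0,0.1837,0],[0,0.1837,0],[0,0.1837,0],[0,0.1837,0],[0,0.1837,0],[0,0.1837,0],[0,0.1837,0],[0,0.1837,0]], fingers=[0,0,0,0,0,0,0,0,0], force=30)

```text
time_s: 1.78
tcp_pos: [163.5, 525.2, 222.5]
tool_rot: [-1.571, -0.0, -0.39]
wrist_force: [-0.3, 0.4, 0.0]
grip_width: 93.9
```

Request:
carry_out(linear=[[4.77,0,-3.86],[4.77,0,-3.86],[4.77,0,-3.86],[4.77,0,-3.86],[4.77,0,-3.86],[4.77,0,-3.86],[4.77,0,-3.86],[4.77,0,-3.86],[4.77,0,-3.86],[4.77,0,-3.86]], delta_rot=[[0,0,0],[0,0,0],[0,0,0],[0,0,0],[0,0,0],[0,0,0],[0,0,0],[0,0,0],[0,0,0],[0,0,0]], fingers=[0,0,0,0,0,0,0,0,0,0])

```text
time_s: 3.02
tcp_pos: [461.7, -13.5, 222.9]
tool_rot: [-1.57, -0.001, -0.385]
wrist_force: [0.0, 0.9, 0.1]
grip_width: 94.1
```

```bash
cat >> h.py <<'E'
HOLE=np.array([520.2,-118.2]); YS=-0.257
SX=np.array([np.cos(YS),np.sin(YS)]); SY=np.array([-np.sin(YS),np.cos(YS)])
def to(x,y,z,yaw):
    o=ctrl.get_obs(); M=R.from_euler('xyz',o["tool_rot"]).as_matrix()
    d=M.T@(np.array([x,y,z])-o["tcp_pos"])/10
    dr=(R.from_matrix(M.T)*R.from_euler('xyz',[-np.pi/2,0,yaw])).as_rotvec()
    print("t",round(o["time_s"],2),"tcp",o["tcp_pos"].round(1),"F",o["wrist_force"].round(1),"w",round(o["grip_width"],1),"shift cm",d.round(2),"rot",dr.round(3))
def sxy(a,b): return HOLE+a*SX+b*SY
E
python3 - <<'E'
from h import *
to(520.2,-118.2,139,-0.384)
# eye fit: outer extreme at hole+d*SY+22 along y
for d in(145,150,155,160,165):
    c=sxy(0,d); ring=[[*(c+s*12*SX+22*np.cos(t)*SY),69+22*np.sin(t)] for s in(-1,1) for t in np.linspace(0,6.28,40)]
    for n in("top","scene"):
        q=np.array([proj(n,p) for p in ring]); print(d,n,q.min(0).round(1),q.max(0).round(1))
E
```

```text
t 3.02 tcp [461.7 -13.5 222.9] F [0.  0.9 0.1] w 94.1 shift cm [ 9.34  8.39 -7.51] rot [-0.001 -0.001  0.001]
145 top [275.9 175.5] [295.4 189.7]
145 scene [224.  219.6] [244.8 241.1]
150 top [274. 175.] [293.5 189.2]
150 scene [225.6 218.4] [246.3 239.9]
155 top [272.  174.6] [291.5 188.8]
155 scene [227.2 217.3] [247.8 238.7]
160 top [270.  174.1] [289.5 188.3]
160 scene [228.8 216.1] [249.2 237.5]
165 top [268.1 173.6] [287.6 187.8]
165 scene [230.3 215. ] [250.7 236.3]
```

Request:
carry_out(linear=[[4.67,0,-3.75],[4.67,0,-3.76],[0,4.2,0],[0,3.0,0],[0,1.2,0],[0,0,0]], delta_rot=[[0,0,0],[0,0,0],[0,0,0],[0,0,0],[0,0,0],[0,0,0]], fingers=[0,0,0,0,0,120], force=5)

```text
time_s: 3.78
tcp_pos: [519.1, -115.9, 138.1]
tool_rot: [-1.571, 0.001, -0.384]
wrist_force: [0.0, -0.8, 0.2]
grip_width: 87.3
```

Request:
carry_out(linear=[[0,0,0],[0,0,0],[0,0,0],[0,0,0],[0,0,0],[0,0,0]], delta_rot=[[0,0,0],[0,0,0],[0,0,0],[0,0,0],[0,0,0],[0,0,0]], fingers=[255,255,255,255,255,255])

```text
time_s: 4.53
tcp_pos: [519.4, -116.2, 138.4]
tool_rot: [-1.571, 0.0, -0.384]
wrist_force: [-0.1, 0.1, 0.3]
grip_width: 27.3
```

```bash
python3 - <<'E'
from h import *
to(520.2,-118.2,139,-0.384)
cv2.imwrite("pics/s1.png",cv2.resize(vision.get_image("scene")[180:330,110:290],(720,600),interpolation=2))
E
```

```text
t 4.53 tcp [ 519.4 -116.2  138.4] F [-0.1  0.1  0.3] w 27.3 shift cm [ 0.15 -0.06 -0.16] rot [-0. -0. -0.]
```

View pics/s1.png

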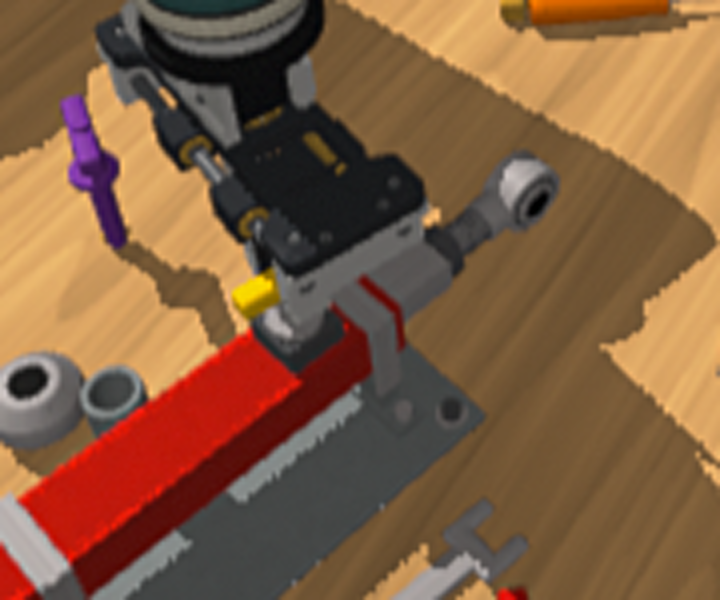

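The fingers straddle the handle, at about (260,290) in the crop, and are still closing.

Request:
carry_out(linear=[[0.1,0,-0.2],[0,0,0],[0,0,0],[0,0,0]], delta_rot=[[0,0,0],[0,0,0],[0,0,0],[0,0,0]], fingers=[255,255,255,255], force=5)

```text
time_s: 5.08
tcp_pos: [521.3, -118.3, 138.9]
tool_rot: [-1.569, -0.004, -0.384]
wrist_force: [6.0, 0.4, -1.6]
grip_width: 15.5
```

```bash
python3 - <<'E'
from h import *
to(520.2,-118.2,139,-0.384); print(ctrl.get_obs()["wrist_torque"].round(2))
E
```

```text
t 5.08 tcp [ 521.3 -118.3  138.9] F [ 6.   0.4 -1.6] w 15.5 shift cm [-0.11 -0.01 -0.04] rot [-0.002 -0.     0.004]
[-0.01 -0.94  0.02]
```

Request:
carry_out(linear=[[0.1,0,0],[0,0,0],[0,0,0]], delta_rot=[[0,0,0],[0,0,0],[0,0,0]], fingers=[255,255,255], force=5)

```text
time_s: 5.45
tcp_pos: [521.4, -118.4, 138.9]
tool_rot: [-1.569, -0.002, -0.384]
wrist_force: [4.8, 1.6, 0.3]
grip_width: 15.6
```

Request:
carry_out(linear=[[0,0,0],[0,0,0],[0,0,0]], delta_rot=[[0,0,0],[0,0,0],[0,0,0]], fingers=[255,255,255], force=30)

```text
time_s: 5.82
tcp_pos: [521.4, -118.4, 138.9]
tool_rot: [-1.569, -0.002, -0.384]
wrist_force: [4.2, 2.3, 0.0]
grip_width: 15.0
```

```bash
python3 - <<'E'
from h import *
to(520.2,-118.2,139,-0.384); print(ctrl.get_obs()["wrist_torque"].round(2))
E
```

```text
t 5.83 tcp [ 521.4 -118.4  138.9] F [4.2 2.3 0. ] w 15.0 shift cm [-0.12 -0.01 -0.03] rot [-0.002 -0.     0.002]
[ 0.37 -0.89  0.01]
```

Request:
carry_out(linear=[[0,0,0],[0,-0.3,0],[0,-0.5,0],[0,-0.8,0],[0,-0.8,0],[0,-0.8,0],[0,-0.8,0],[0,0,0]], delta_rot=[[0,0,0],[0,0,0],[0,0,0],[0,0,0],[0,0,0],[0,0,0],[0,0,0],[0,0,0]], fingers=[255,255,255,255,255,255,255,255], force=45)

```text
time_s: 6.82
tcp_pos: [520.3, -119.0, 178.5]
tool_rot: [-1.571, 0.001, -0.385]
wrist_force: [1.9, -0.4, -1.8]
grip_width: 14.2
```

Request:
carry_out(linear=[[0,-0.6,0],[0,-0.8,0],[0,-0.8,0],[0,-0.8,0],[0,-0.8,0],[0,-0.8,0],[0,0,0],[0,0,0]], delta_rot=[[0,0,0],[0,0,0],[0,0,0],[0,0,0],[0,0,0],[0,0,0],[0,0,0],[0,0,0]], fingers=[255,255,255,255,255,255,255,255])

```text
time_s: 7.82
tcp_pos: [520.3, -118.7, 224.3]
tool_rot: [-1.571, 0.001, -0.384]
wrist_force: [-0.4, 0.9, -3.6]
grip_width: 14.7
```

```bash
python3 - <<'E'
from h import *
print(sxy(-47,-85)); to(*sxy(-47,-85),224,-0.384)
cv2.imwrite("pics/s2.png",cv2.resize(vision.get_image("scene")[170:320,100:280],(720,600),interpolation=2))
E
```

```text
[ 453.13830761 -188.46186316]
t 7.83 tcp [ 520.3 -118.7  224.3] F [-0.4  0.9 -3.6] w 14.7 shift cm [-3.61  0.03 -8.98] rot [ 0.    -0.    -0.001]
```

View pics/s2.png

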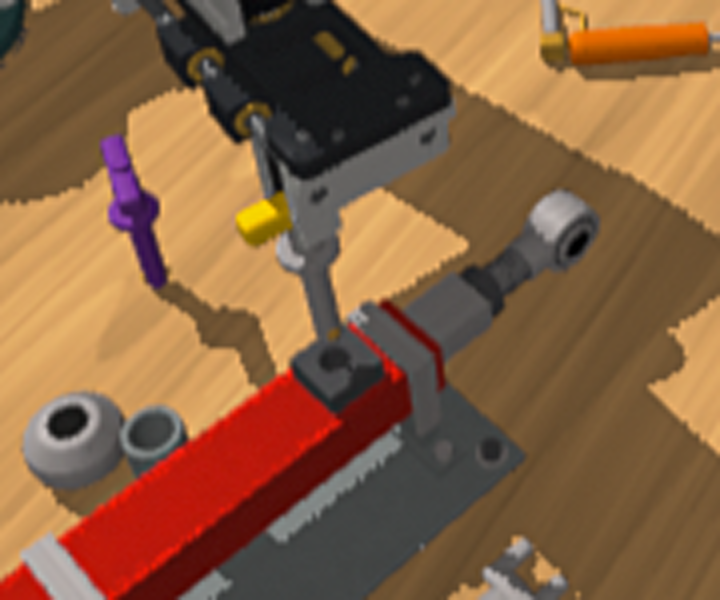

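Pin is fully out and upright in the gripper; the tube's hole is visible at about (335,355) in the crop, and the holder is clear at (155,430).

Request:
carry_out(linear=[[-1.8,0,-4.49],[-1.81,0,-4.49],[0,0,0],[0,-0.03,0],[0,4.0,0],[0,2.8,0]], delta_rot=[[0,0,0],[0,0,0],[0,0,0],[0,0,0],[0,0,0],[0,0,0]], fingers=[255,255,255,255,255,255])

```text
time_s: 8.62
tcp_pos: [453.8, -187.3, 155.2]
tool_rot: [-1.57, 0.001, -0.383]
wrist_force: [-0.0, 0.2, -3.2]
grip_width: 14.7
```

Request:
carry_out(linear=[[0,1.2,0],[0,1.2,0],[0,1.0,0],[0,0.5,0],[0,0,0],[0,0,0]], delta_rot=[[0,0,0],[0,0,0],[0,0,0],[0,0,0],[0,0,0],[0,0,0]], fingers=[255,255,255,255,255,255])

```text
time_s: 9.38
tcp_pos: [453.7, -188.7, 118.4]
tool_rot: [-1.571, -0.001, -0.384]
wrist_force: [0.9, -0.2, -3.2]
grip_width: 14.9
```

```bash
python3 - <<'E'
from h import *
to(*sxy(-47,-85),116,-0.384)
cv2.imwrite("pics/s3.png",cv2.resize(vision.get_image("scene")[200:350,70:250],(720,600),interpolation=2))
E
```

```text
t 9.38 tcp [ 453.7 -188.7  118.4] F [ 0.9 -0.2 -3.2] w 14.9 shift cm [-0.07  0.24  0.  ] rot [ 0.    -0.     0.001]
```

View pics/s3.png

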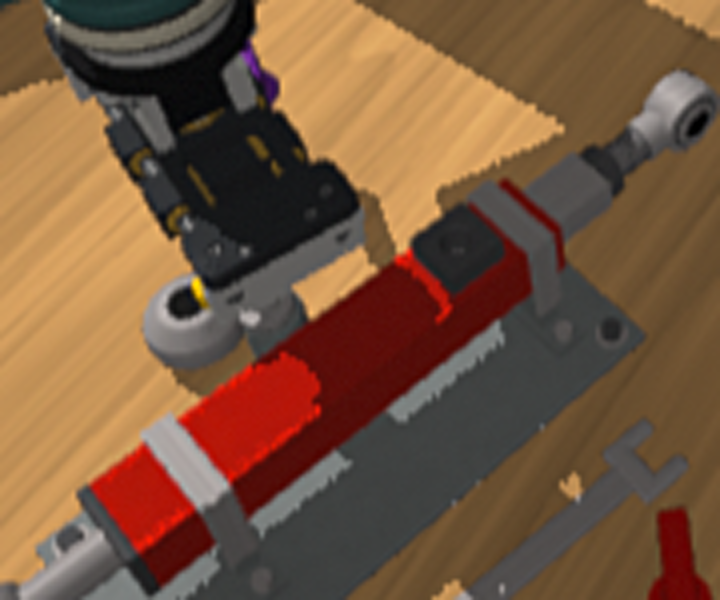

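The pin is inside the holder pipe, with its shoulder just above the rim. Releasing.

Request:
carry_out(linear=[[0,0.2,0],[0,0,0],[0,0,0],[0,0,0],[0,0,0],[0,-2.0,0],[0,-4.0,0],[0,0,0]], delta_rot=[[0,0,0],[0,0,0],[0,0,0],[0,0,0],[0,0,0],[0,0,0],[0,0,0],[0,0,0]], fingers=[255,130,130,130,130,130,130,130])

```text
time_s: 10.42
tcp_pos: [455.3, -189.5, 179.5]
tool_rot: [-1.572, -0.008, -0.384]
wrist_force: [0.7, -0.6, -0.4]
grip_width: 46.1
```

```bash
python3 - <<'E'
from h import *
to(*sxy(0,155),175,YS); to(*sxy(0,155),74,YS)
E
```

```text
t 10.43 tcp [ 455.3 -189.5  179.5] F [ 0.7 -0.6 -0.4] w 46.1 shift cm [ 1.37  0.44 24.42] rot [ 0.001 -0.127  0.008]
t 10.43 tcp [ 455.3 -189.5  179.5] F [ 0.7 -0.6 -0.4] w 46.1 shift cm [ 1.29 10.54 24.43] rot [ 0.001 -0.127  0.008]
```

Request:
carry_out(linear=[[0.37,0,6.1],[0.37,0,6.1],[0.37,0,6.1],[0.37,0,6.1],[0,0,0],[0,2.0,0],[0,0,0]], delta_rot=[[0,0,0],[0,0,0],[0,0,0],[0,0,0],[0,-0.127,0],[0,0,0],[0,0,0]], fingers=[110,110,110,110,110,110,110])

```text
time_s: 11.3
tcp_pos: [556.8, 32.5, 152.6]
tool_rot: [-1.572, 0.006, -0.257]
wrist_force: [0.6, -0.8, -0.2]
grip_width: 53.5
```

```bash
python3 - <<'E'
from h import *
to(*sxy(0,155),74,YS)
cv2.imwrite("pics/t4.png",cv2.resize(vision.get_image("top")[120:300,240:456],(720,600),interpolation=2))
im=vision.get_image("scene");cv2.imwrite("pics/s4.png",im)
E
```

```text
t 11.3 tcp [556.8  32.5 152.6] F [ 0.6 -0.8 -0.2] w 53.5 shift cm [0.33 7.85 0.  ] rot [ 0.001  0.    -0.006]
```

View pics/s4.png

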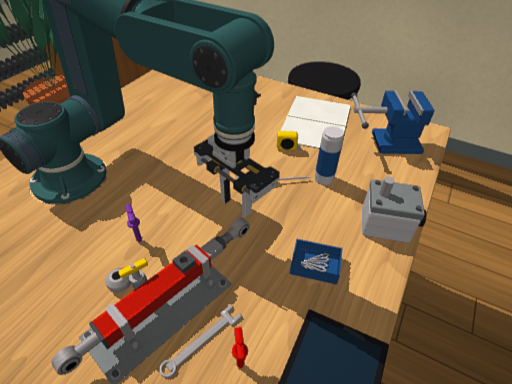

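Pin hangs in the holder (yellow handle at (132,268)), and the open gripper is above the eye (about (238,230)).

Request:
carry_out(linear=[[0.33,0,0],[0,3.0,0],[0,3.0,0],[0,1.8,0],[0,0,0],[0,0,0],[0,0,0],[0,0,0],[0,0,0],[0,0,0]], delta_rot=[[0,0,0],[0,0,0],[0,0,0],[0,0,0],[0,0,0],[0,0,0],[0,0,0],[0,0,0],[0,0,0],[0,0,0]], fingers=[110,110,110,110,255,255,255,255,255,255], force=8)

```text
time_s: 12.65
tcp_pos: [562.7, 31.3, 79.3]
tool_rot: [-1.57, -0.003, -0.257]
wrist_force: [-0.1, 0.9, 5.5]
grip_width: 24.2
```

```bash
python3 - <<'E'
from h import *
to(*sxy(0,204),74,YS);print(ctrl.get_obs()["wrist_torque"].round(2))
E
```

```text
t 12.65 tcp [562.7  31.3  79.3] F [-0.1  0.9  5.5] w 24.2 shift cm [-0.32  0.53  4.86] rot [-0.001 -0.     0.003]
[-0.05  0.11 -0.12]
```

Request:
carry_out(linear=[[0,-0.3,0],[0,0,0],[0,0,0.4],[0,0,0.6],[0,0,0.6],[0,0,0.8],[0,0,0.8],[0,0,0.8],[0,0,0.8],[0,0,0]], delta_rot=[[0,0,0],[0,0,0],[0,0,0],[0,0,0],[0,0,0],[0,0,0],[0,0,0],[0,0,0],[0,0,0],[0,0,0]], fingers=[255,255,255,255,255,255,255,255,255,255], force=25)

```text
time_s: 13.9
tcp_pos: [574.7, 75.9, 79.4]
tool_rot: [-1.574, -0.002, -0.258]
wrist_force: [4.0, -3.9, -4.5]
grip_width: 24.1
```

```bash
python3 - <<'E'
from h import *
to(*sxy(0,204),74,YS);print(ctrl.get_obs()["wrist_torque"].round(2))
cv2.imwrite("pics/s5.png",cv2.resize(vision.get_image("scene")[170:320,120:300],(720,600),interpolation=2))
E
```

```text
t 13.9 tcp [574.7  75.9  79.4] F [ 4.  -3.9 -4.5] w 24.1 shift cm [-0.34  0.53  0.25] rot [ 0.003 -0.001  0.002]
[-0.77 -0.69 -0.1 ]
```

View pics/s5.png

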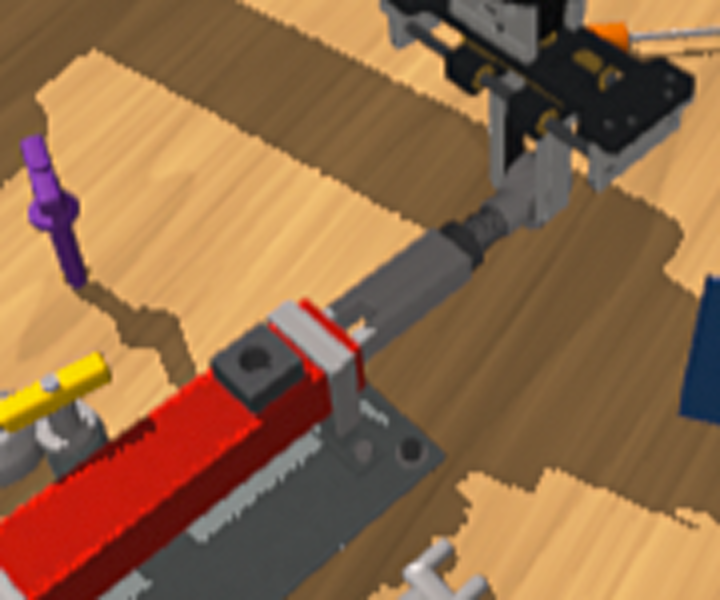

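The bar slid out with the eye. What looks like the slot's outer end is just showing at the tube mouth, at about (360,325). I'll draw it a little further and check.

Request:
carry_out(linear=[[0,0,0.6],[0,0,0.6],[0,0,0.6],[0,0,0],[0,0,0],[0,0,0]], delta_rot=[[0,0,0],[0,0,0],[0,0,0],[0,0,0],[0,0,0],[0,0,0]], fingers=[255,255,255,255,255,255])

```text
time_s: 14.7
tcp_pos: [579.2, 92.9, 79.4]
tool_rot: [-1.575, -0.002, -0.258]
wrist_force: [4.8, -3.9, -4.0]
grip_width: 23.8
```

```bash
python3 - <<'E'
from h import *
to(*sxy(0,204),74,YS)
im=vision.get_image("scene"); cv2.imwrite("pics/s6.png",cv2.resize(im[205:280,170:260],(720,600),interpolation=2))
print(proj("scene",[*sxy(0,50),79]),proj("scene",[*sxy(0,70),79]),proj("scene",[*sxy(0,0),104]))
E
```

```text
t 14.7 tcp [579.2  92.9  79.4] F [ 4.8 -3.9 -4. ] w 23.8 shift cm [-0.34  0.54 -1.51] rot [ 0.004 -0.001  0.002]
[203.00394587 251.57161634] [209.93246559 246.26749772] [183.40498319 258.53221636]
```

View pics/s6.png

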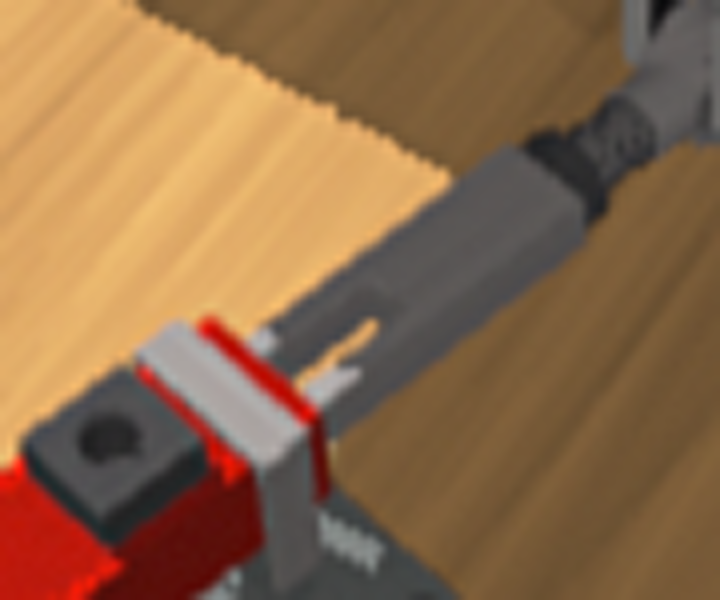

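Now the slot end shows clearly at crop (380,300), about 85–90 mm from the hole. So solid bar lies under the hole and the locking hole is about 25 mm further in. Releasing the eye and measuring the parked pin.

Request:
carry_out(linear=[[0,0,-0.1],[0,0,0],[0,0,0],[0,0,0],[0,-4.0,0],[0,-5.6,0],[0,0,0],[0,0,0]], delta_rot=[[0,0,0],[0,0,0],[0,0,0],[0,0,0],[0,0,0],[0,0,0],[0,0,0],[0,0,0]], fingers=[130,130,130,130,130,130,130,130])

```text
time_s: 15.75
tcp_pos: [578.1, 94.3, 176.6]
tool_rot: [-1.571, 0.0, -0.257]
wrist_force: [-0.5, 0.3, -0.4]
grip_width: 46.3
```

```bash
python3 - <<'E'
from h import *
for u in((375,285),(390,310),(380,320)):
    p=at_z("scene",170+u[0]/8,205+u[1]/8,79)[:2]-HOLE; print("slot end",p@SX,p@SY)
im=vision.get_image("top"); hsv=cv2.cvtColor(im,cv2.COLOR_BGR2HSV)
m=cv2.inRange(hsv,(20,150,100),(35,255,255)); m[:195]=0;m[245:]=0;m[:,:345]=0;m[:,405:]=0
r=cv2.minAreaRect(cv2.findNonZero(m)); print("yellow",r,at_z("top",*r[0],121))
b=[at_z("top",*q,121).round(1)[:2] for q in cv2.boxPoints(r)]; print(b,[np.arctan2(*(b[i+1]-b[i])) for i in range(3)])
cv2.imwrite("pics/t7.png",cv2.resize(im[140:290,260:440],(720,600),interpolation=2))
to(453.5,-188.5,175,-.384)
E
```

```text
slot end -0.6825921232281875 91.19297138941648
slot end 8.75110323155641 88.2560936754186
slot end 9.328001601977187 83.99999483934015
yellow ((380.2705078125, 222.0246124267578), (24.678983688354492, 6.012282371520996), 23.629377365112305) [ 452.88362833 -187.48751737  121.        ]
[array([ 458.6, -159.1]), array([ 471.1, -165.5]), array([ 447.2, -215.9]), array([ 434.8, -209.4])] [np.float64(2.0439977852333002), np.float64(-2.6987920641342367), np.float64(-1.087981736210581)]
t 15.8 tcp [577.5  94.2 175.3] F [-0.3  0.  -0.5] w 46.2 shift cm [ -4.8    0.07 -30.5 ] rot [ 0.001  0.127 -0.002]
```

View pics/t7.png

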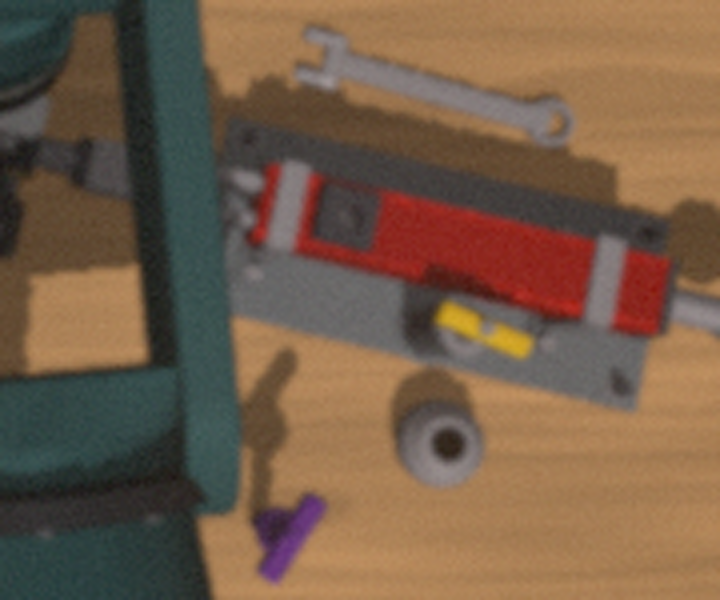

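The pin is in the holder (handle at crop (485,330)) and the wrench, ball and other items are undisturbed. Going back for the pin.

Request:
carry_out(linear=[[0,0,0],[0.1,0,-6.17],[0.1,0,-6.17],[0.1,0,-6.17],[0.1,0,-6.17],[0.1,0,-6.17],[0,0,0],[0,0,0]], delta_rot=[[0,0.173,0],[0,0,0],[0,0,0],[0,0,0],[0,0,0],[0,0,0],[0,0,0],[0,0,0]], fingers=[120,120,120,120,120,120,120,120])

```text
time_s: 16.8
tcp_pos: [453.6, -187.7, 175.1]
tool_rot: [-1.57, 0.003, -0.431]
wrist_force: [0.3, -0.1, 0.8]
grip_width: 49.9
```

```bash
python3 - <<'E'
from h import *
to(453.4,-188.3,116,-.43)
E
```

```text
t 16.8 tcp [ 453.6 -187.7  175.1] F [ 0.3 -0.1  0.8] w 49.9 shift cm [ 0.03  5.91 -0.07] rot [-0.001 -0.001 -0.003]
```

Request:
carry_out(linear=[[0,3.0,0],[0,2.0,0],[0,0.9,0],[0,0,0],[0,0,0],[0,0,0],[0,0,0],[0,0,0],[0,0,0]], delta_rot=[[0,0,0],[0,0,0],[0,0,0],[0,0,0],[0,0,0],[0,0,0],[0,0,0],[0,0,0],[0,0,0]], fingers=[120,120,120,255,255,255,255,255,255], force=10)

```text
time_s: 17.92
tcp_pos: [454.3, -188.4, 118.5]
tool_rot: [-1.571, -0.001, -0.43]
wrist_force: [-2.3, 1.2, 3.7]
grip_width: 14.9
```

Request:
carry_out(linear=[[0,0,0],[0,0,0],[0,-0.5,0],[0,-1.5,0],[0,-3.5,0],[0,-4.0,0],[0,-1.5,0],[0,0,0],[0,0,0]], delta_rot=[[0,0,0],[0,0,0],[0,0,0],[0,0,0],[0,0,0],[0,0,0],[0,0,0],[0,0,0],[0,0,0]], fingers=[255,255,255,255,255,255,255,255,255], force=45)

```text
time_s: 19.05
tcp_pos: [453.4, -187.9, 225.7]
tool_rot: [-1.57, 0.004, -0.43]
wrist_force: [-0.6, -1.2, -3.5]
grip_width: 14.1
```

```bash
python3 - <<'E'
from h import *
to(520.3,-118.8,226,-.43)
for n in("top","scene"): cv2.imwrite(f"pics/{n}8.png",vision.get_image(n))
# where an upright pin axis (at TCP) should appear
for z in(125,150,180): print(z,proj("scene",[*ctrl.get_obs()["tcp_pos"][:2],z]))
cv2.imwrite("pics/s8.png",cv2.resize(cv2.imread("pics/scene8.png")[200:290,80:188],(720,600),interpolation=2))
E
```

```text
t 19.05 tcp [ 453.4 -187.9  225.7] F [-0.6 -1.2 -3.5] w 14.1 shift cm [ 3.2  -0.04  9.07] rot [-0.    -0.    -0.004]
125 [132.94353938 263.92504215]
150 [130.05614346 256.42136216]
180 [126.39080621 246.895991  ]
```

View pics/s8.png

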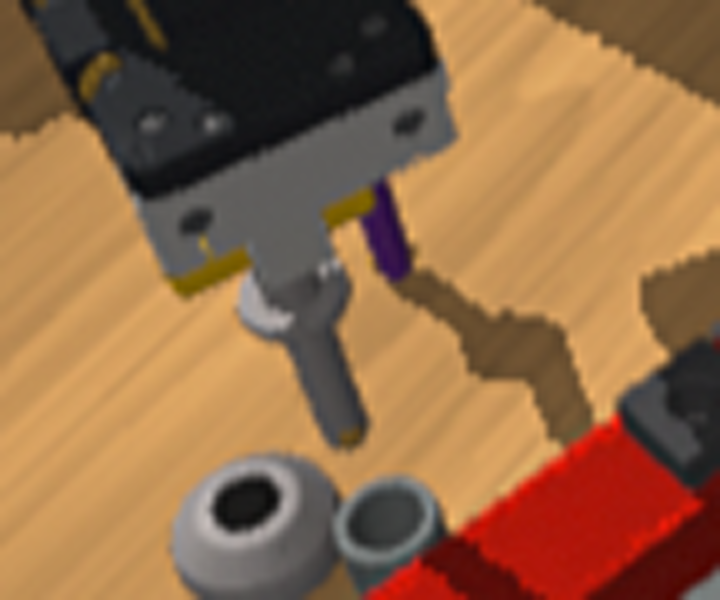

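```bash
python3 - <<'E'
from h import *
print("holder pred",proj("scene",[*sxy(-47,-85),80]),"hole pred",proj("scene",[*HOLE,104]),"eye pred d219",proj("scene",[*sxy(0,219),69]))
im=cv2.imread("pics/top8.png"); hsv=cv2.cvtColor(im,cv2.COLOR_BGR2HSV)
print("boss seen in s6 px",170+110/8,205+437/8)
m=cv2.inRange(hsv,(18,120,60),(36,255,255)); m[:180]=0;m[260:]=0;m[:,:340]=0;m[:,420:]=0
n,l,s,c=cv2.connectedComponentsWithStats(m); print([(x.tolist(),y.round(1).tolist()) for x,y in zip(s[1:],c[1:]) if x[4]>4])
print("tcp pred top",proj("top",[453.4,-187.9,228]))
E
```

```text
holder pred [137.49529851 276.723033  ] hole pred [183.40498319 258.53221636] eye pred d219 [256.30083352 213.48359481]
boss seen in s6 px 183.75 259.625
[([385, 213, 14, 9, 82], [391.9, 217.2])]
tcp pred top [399.21303807 219.69599547]
```

```bash
python3 - <<'E'
from h import *
im=cv2.imread("pics/scene8.png"); s=cv2.cvtColor(im,cv2.COLOR_BGR2HSV)[:,:,1]
for v in range(248,269,2): print(v,s[v,116:142].tolist())
p=np.array([453.4,-187.9])
for z in(121,130,140,150,160,170,180): print(z,proj("scene",[*p,z]).round(1))
E
```

```text
248 [74, 8, 3, 8, 13, 15, 13, 16, 13, 13, 12, 12, 7, 11, 99, 140, 143, 142, 139, 140, 140, 140, 138, 140, 139, 141]
250 [143, 138, 121, 64, 8, 15, 6, 7, 13, 13, 17, 14, 8, 4, 96, 142, 140, 140, 139, 139, 141, 140, 139, 141, 139, 140]
252 [138, 140, 141, 142, 140, 140, 135, 50, 10, 6, 13, 13, 11, 0, 14, 114, 143, 141, 139, 137, 140, 141, 141, 140, 140, 141]
254 [140, 141, 141, 141, 141, 141, 142, 135, 51, 10, 13, 13, 14, 4, 9, 33, 132, 140, 140, 141, 139, 140, 140, 142, 141, 140]
256 [141, 140, 139, 140, 140, 141, 142, 141, 106, 16, 3, 13, 13, 10, 4, 9, 98, 142, 141, 141, 142, 141, 143, 142, 142, 141]
258 [142, 140, 139, 140, 139, 139, 141, 141, 143, 94, 10, 7, 10, 10, 11, 8, 18, 104, 144, 142, 141, 140, 140, 141, 143, 142]
260 [140, 142, 142, 139, 141, 140, 142, 141, 142, 142, 96, 13, 10, 13, 14, 11, 13, 29, 125, 142, 141, 141, 141, 141, 141, 139]
262 [142, 141, 143, 142, 142, 142, 142, 138, 141, 142, 134, 44, 10, 10, 10, 7, 8, 17, 36, 130, 142, 141, 139, 139, 139, 141]
264 [141, 141, 141, 142, 142, 142, 141, 141, 141, 141, 145, 137, 48, 13, 10, 81, 92, 147, 98, 127, 141, 139, 139, 139, 141, 142]
266 [144, 144, 143, 142, 143, 142, 144, 144, 145, 142, 142, 142, 132, 72, 26, 153, 165, 139, 127, 139, 140, 140, 142, 141, 139, 142]
268 [105, 68, 51, 54, 41, 43, 62, 60, 76, 102, 132, 143, 143, 142, 140, 135, 135, 140, 140, 141, 141, 142, 141, 141, 142, 142]
121 [133.4 265.1]
130 [132.4 262.5]
140 [131.2 259.5]
150 [130.  256.5]
160 [128.8 253.4]
170 [127.6 250.2]
180 [126.4 246.9]
```

```bash
python3 - <<'E'
from h import *
def prof(s,v,p,u0,u1,sx,ox,oy):
    pass
a=cv2.resize(cv2.imread("pics/s2.png"),(180,150),interpolation=cv2.INTER_AREA); s2=cv2.cvtColor(a,cv2.COLOR_BGR2HSV)[:,:,1].astype(float)
s8=cv2.cvtColor(cv2.imread("pics/scene8.png"),cv2.COLOR_BGR2HSV)[:,:,1].astype(float)
for name,s,ox,oy,p,vs in(("s2",s2,100,170,[520.3,-118.7],range(236,254,2)),("s8",s8,0,0,[453.4,-187.9],range(250,264,2))):
    zs=np.arange(110,215,1.); q=np.array([proj("scene",[*p,z]) for z in zs])
    for v in vs:
        u=np.interp(-v,-q[::-1,1][::-1],q[:,0]) if 0 else np.interp(v,q[::-1,1],q[::-1,0])
        x=np.arange(int(u)-8,int(u)+9); r=s[v-oy,x-ox]; w=np.clip((140-r)/130,0,1); w[w<.15]=0
        print(name,v,"pred",u.round(2),"seen",((w*x).sum()/w.sum()).round(2),"width",w.sum().round(1))
E
```

```text
s2 236 pred 178.52 seen 175.9 width 11.6
s2 238 pred 178.94 seen 177.66 width 7.6
s2 240 pred 179.36 seen 178.58 width 6.5
s2 242 pred 179.78 seen 179.09 width 6.4
s2 244 pred 180.2 seen 179.65 width 6.5
s2 246 pred 180.62 seen 180.12 width 6.4
s2 248 pred 181.04 seen 182.74 width 8.8
s2 250 pred 181.46 seen 182.98 width 8.9
s2 252 pred 181.88 seen 182.06 width 5.3
s8 250 pred 127.55 seen 124.37 width 10.8
s8 252 pred 128.32 seen 126.74 width 7.8
s8 254 pred 129.09 seen 127.57 width 7.4
s8 256 pred 129.86 seen 128.05 width 7.5
s8 258 pred 130.63 seen 128.93 width 7.6
s8 260 pred 131.4 seen 129.75 width 7.1
s8 262 pred 132.17 seen 130.51 width 7.5
```

Request:
carry_out(linear=[[1.6,0,4.68],[1.6,0,4.69],[0,0,0],[0,0.8,0],[0,0.6,0],[0,0.3,0],[0,0,0],[0,0,0]], delta_rot=[[0,0,0],[0,0,0],[0,0,0],[0,0,0],[0,0,0],[0,0,0],[0,0,0],[0,0,0]], fingers=[255,255,255,255,255,255,255,255])

```text
time_s: 20.15
tcp_pos: [522.3, -116.8, 211.1]
tool_rot: [-1.571, -0.001, -0.431]
wrist_force: [0.5, -0.3, -3.5]
grip_width: 13.9
```

```bash
python3 - <<'E'
from h import *
to(521.5,-116.1,209,-.43)
im=vision.get_image("scene"); cv2.imwrite("pics/scene9.png",im); cv2.imwrite("pics/s9.png",cv2.resize(im[220:280,150:222],(720,600),interpolation=2))
E
```

```text
t 20.15 tcp [ 522.3 -116.8  211.1] F [ 0.5 -0.3 -3.5] w 13.9 shift cm [-0.1   0.21  0.03] rot [-0.    -0.001  0.001]
```

View pics/s9.png

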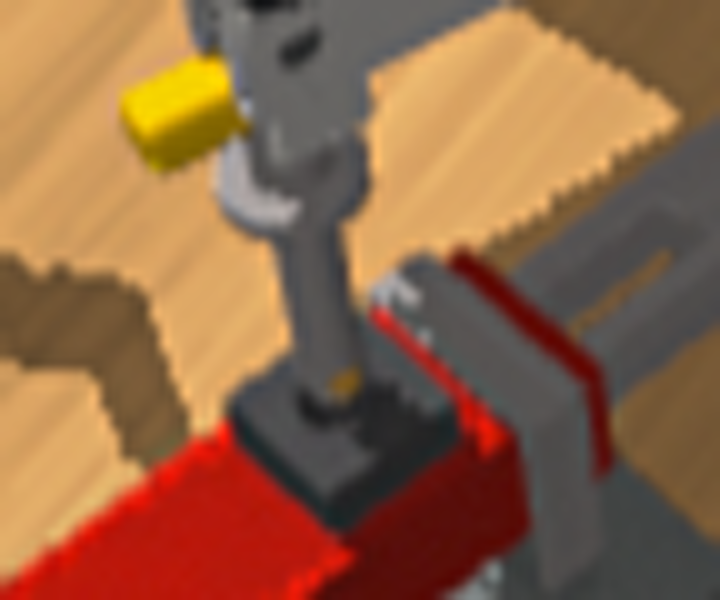

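Tip sits right over the boss hole at about (335,395), a couple of mm above it. Lowering with force checks.

Request:
carry_out(linear=[[-0.05,0.2,0],[0,0.2,0],[0,0.2,0],[0,0,0]], delta_rot=[[0,0,0],[0,0,0],[0,0,0],[0,0,0]], fingers=[255,255,255,255])

```text
time_s: 20.7
tcp_pos: [522.1, -116.4, 204.7]
tool_rot: [-1.571, -0.001, -0.43]
wrist_force: [0.8, -0.0, -3.1]
grip_width: 13.8
```

Request:
carry_out(linear=[[0,0.2,0],[0,0.2,0],[0,0,0],[0,0,0]], delta_rot=[[0,0,0],[0,0,0],[0,0,0],[0,0,0]], fingers=[255,255,255,255])

```text
time_s: 21.2
tcp_pos: [522.4, -116.5, 201.6]
tool_rot: [-1.571, -0.002, -0.43]
wrist_force: [2.0, -0.8, 2.7]
grip_width: 14.1
```

Request:
carry_out(linear=[[0.03,0.2,0],[0,0.2,0],[0,0,0]], delta_rot=[[0,0,0],[0,0,0],[0,0,0]], fingers=[255,255,255])

```text
time_s: 21.58
tcp_pos: [522.1, -116.4, 196.2]
tool_rot: [-1.571, 0.0, -0.43]
wrist_force: [1.6, -0.9, -0.3]
grip_width: 13.7
```

```bash
python3 - <<'E'
from h import *
to(521.5,-116.1,195,-.43); print(ctrl.get_obs()["wrist_torque"].round(2))
E
```

```text
t 21.57 tcp [ 522.1 -116.4  196.2] F [ 1.6 -0.9 -0.3] w 13.7 shift cm [-0.07  0.12 -0.  ] rot [-0. -0. -0.]
[-0.34 -0.41 -0.03]
```

Request:
carry_out(linear=[[0,0.3,0],[0,0.3,0],[0,0,0]], delta_rot=[[0,0,0],[0,0,0],[0,0,0]], fingers=[255,255,255])

```text
time_s: 21.95
tcp_pos: [521.8, -116.4, 188.6]
tool_rot: [-1.571, 0.002, -0.43]
wrist_force: [3.6, -1.8, -7.9]
grip_width: 14.2
```

Request:
carry_out(linear=[[0,0,0],[0,0.2,0],[0,0,0]], delta_rot=[[0,0,0],[0,0,0],[0,0,0]], fingers=[255,255,255])

```text
time_s: 22.32
tcp_pos: [521.8, -116.3, 188.3]
tool_rot: [-1.571, 0.001, -0.43]
wrist_force: [2.5, -1.7, -7.2]
grip_width: 14.4
```

Request:
carry_out(linear=[[0,0.2,0],[0,0.2,0],[0,0,0]], delta_rot=[[0,0,0],[0,0,0],[0,0,0]], fingers=[255,255,255])

```text
time_s: 22.7
tcp_pos: [522.2, -116.4, 185.2]
tool_rot: [-1.571, -0.0, -0.43]
wrist_force: [1.1, -0.9, -3.6]
grip_width: 13.8
```

Request:
carry_out(linear=[[0,0.15,0],[0,0.15,0],[0,0,0]], delta_rot=[[0,0,0],[0,0,0],[0,0,0]], fingers=[255,255,255])

```text
time_s: 23.08
tcp_pos: [522.8, -116.5, 183.9]
tool_rot: [-1.57, -0.003, -0.43]
wrist_force: [-0.4, -0.6, 5.9]
grip_width: 14.1
```

Contact at TCP z 183.9 matches the tip standing on solid bar, with the pin about 4.4 mm below TCP in the grip. Letting go.

Request:
carry_out(linear=[[0,-0.15,0],[0,0,0],[0,0,0],[0,0,0],[0,0,0],[0,-2.0,0],[0,-4.0,0],[0,0,0]], delta_rot=[[0,0,0],[0,0,0],[0,0,0],[0,0,0],[0,0,0],[0,0,0],[0,0,0],[0,0,0]], fingers=[255,120,120,120,120,120,120,120])

```text
time_s: 24.08
tcp_pos: [523.8, -116.9, 247.1]
tool_rot: [-1.57, -0.007, -0.43]
wrist_force: [-0.0, 0.1, 0.1]
grip_width: 49.9
```

```bash
python3 - <<'E'
from h import *
to(577.5,94.2,240,YS)
im=vision.get_image("scene"); cv2.imwrite("pics/scene10.png",im)
hsv=cv2.cvtColor(im,cv2.COLOR_BGR2HSV); m=cv2.inRange(hsv,(20,150,100),(35,255,255)); m[:200]=0;m[280:]=0;m[:,:150]=0;m[:,220:]=0
if m.any():
    r=cv2.minAreaRect(cv2.findNonZero(m)); print(r)
print("pred handle at tip79",proj("scene",[*HOLE,179.5]),"home",proj("scene",[*HOLE,138]))
E
```

```text
t 24.07 tcp [ 523.8 -116.9  247.1] F [-0.   0.1  0.1] w 49.9 shift cm [-3.92  0.71 21.42] rot [-0.    -0.173  0.007]
((178.09999084472656, 235.6999969482422), (9.391485214233398, 29.96331024169922), 63.43495178222656)
pred handle at tip79 [178.56954596 235.45333268] home [181.31585524 248.56109306]
```

Request:
carry_out(linear=[[-0.97,0,5.38],[-0.97,0,5.38],[-0.97,0,5.38],[-0.97,0,5.37],[0,0,0],[0,5.0,0],[0,4.0,0],[0,0,0],[0,0,0]], delta_rot=[[0,0,0],[0,0,0],[0,0,0],[0,0,0],[0,-0.173,0],[0,0,0],[0,0,0],[0,0,0],[0,0,0]], fingers=[110,110,110,110,110,110,110,110,110])

```text
time_s: 25.25
tcp_pos: [577.0, 95.3, 154.0]
tool_rot: [-1.57, -0.001, -0.257]
wrist_force: [0.2, 0.7, 0.1]
grip_width: 53.3
```

```bash
python3 - <<'E'
from h import *
to(578.2,93.2,77,YS)
E
```

```text
t 25.25 tcp [577.   95.3 154. ] F [0.2 0.7 0.1] w 53.3 shift cm [ 0.17  7.7  -0.17] rot [-0.    -0.     0.001]
```

Request:
carry_out(linear=[[0.15,3.5,-0.15],[0,3.0,0],[0,1.1,0],[0,0,0],[0,0,0],[0,0,0],[0,0,0],[0,0,0],[0,0,0]], delta_rot=[[0,0,0],[0,0,0],[0,0,0],[0,0,0],[0,0,0],[0,0,0],[0,0,0],[0,0,0],[0,0,0]], fingers=[110,110,110,255,255,255,255,255,255], force=8)

```text
time_s: 26.38
tcp_pos: [579.4, 93.4, 78.9]
tool_rot: [-1.57, -0.004, -0.258]
wrist_force: [4.7, -0.9, 5.1]
grip_width: 23.8
```

Request:
carry_out(linear=[[0,0,0],[0,0,0]], delta_rot=[[0,0,0],[0,0,0]], fingers=[255,255], force=20)

```text
time_s: 26.62
tcp_pos: [579.4, 93.4, 78.9]
tool_rot: [-1.569, -0.004, -0.258]
wrist_force: [5.6, -1.3, 4.9]
grip_width: 23.7
```

Request:
carry_out(linear=[[0.05,-0.1,0.3],[0,0,0.3],[0,0,0.3],[0,0,0.3],[0,0,0.2],[0,0,0]], delta_rot=[[0,0,0],[0,0,0],[0,0,0],[0,0,0],[0,0,0],[0,0,0]], fingers=[255,255,255,255,255,255])

```text
time_s: 27.38
tcp_pos: [582.2, 104.0, 78.9]
tool_rot: [-1.576, -0.002, -0.259]
wrist_force: [2.0, -7.3, 4.0]
grip_width: 23.9
```

Request:
carry_out(linear=[[0,0,0.12],[0,0,0.12],[0,0,0]], delta_rot=[[0,0,0],[0,0,0],[0,0,0]], fingers=[255,255,255])

```text
time_s: 27.75
tcp_pos: [582.8, 106.4, 78.9]
tool_rot: [-1.575, -0.002, -0.259]
wrist_force: [2.9, -6.1, 4.0]
grip_width: 23.9
```

Request:
carry_out(linear=[[0,0,0.1],[0,0,0.1],[0,0,0.1],[0,0,0]], delta_rot=[[0,0,0],[0,0,0],[0,0,0],[0,0,0]], fingers=[255,255,255,255])

```text
time_s: 28.25
tcp_pos: [583.6, 109.3, 78.9]
tool_rot: [-1.575, -0.002, -0.259]
wrist_force: [3.5, -7.1, 4.2]
grip_width: 24.1
```

```bash
cat > chk.py <<'E'
from h import *
im=vision.get_image("scene"); hsv=cv2.cvtColor(im,cv2.COLOR_BGR2HSV); m=cv2.inRange(hsv,(20,150,100),(35,255,255)); m[:200]=0;m[280:]=0;m[:,:150]=0;m[:,220:]=0
r=cv2.moments(m,True); print("handle",round(r["m10"]/r["m00"],2),round(r["m01"]/r["m00"],2),r["m00"])
o=ctrl.get_obs(); p=o["tcp_pos"][:2]-HOLE; f=o["wrist_force"]
print("along",(p@SY).round(2),"F along",(f[:2]@SY).round(1),"Fx",(f[:2]@SX).round(1),"Fz",f[2].round(1),"z",o["tcp_pos"][2].round(1),"t",round(o["time_s"],2))
E
python3 chk.py
```

```text
handle 173.26 240.6 254.0
along 236.15 F along -6.2 Fx 4.1 Fz 4.2 z 78.9 t 28.3
```

Request:
carry_out(linear=[[0,0,0.1],[0,0,0.1],[0,0,0]], delta_rot=[[0,0,0],[0,0,0],[0,0,0]], fingers=[255,255,255])

```text
time_s: 28.68
tcp_pos: [584.1, 111.2, 78.9]
tool_rot: [-1.575, -0.002, -0.259]
wrist_force: [2.7, -6.7, 4.9]
grip_width: 24.0
```

```bash
python3 chk.py
```

```text
handle 173.21 240.7 257.0
along 238.15 F along -6.0 Fx 4.8 Fz 4.6 z 78.9 t 28.73
```

Request:
carry_out(linear=[[0,0,0.1],[0,0,0.1],[0,0,0]], delta_rot=[[0,0,0],[0,0,0],[0,0,0]], fingers=[255,255,255])

```text
time_s: 29.1
tcp_pos: [584.8, 113.6, 78.9]
tool_rot: [-1.575, -0.002, -0.259]
wrist_force: [4.2, -5.2, 4.3]
grip_width: 23.9
```

```bash
python3 chk.py
```

```text
handle 177.93 239.08 246.0
along 240.53 F along -5.2 Fx 4.4 Fz 4.5 z 78.9 t 29.15
```

The handle jumped upright and down, so the pin has probably dropped into the locking hole. Feeling gently for the stop.

Request:
carry_out(linear=[[0,0,0.05],[0,0,0.05],[0,0,0]], delta_rot=[[0,0,0],[0,0,0],[0,0,0]], fingers=[255,255,255])

```text
time_s: 29.52
tcp_pos: [585.0, 114.3, 78.9]
tool_rot: [-1.575, -0.002, -0.259]
wrist_force: [3.2, -7.2, 4.4]
grip_width: 23.9
```

```bash
python3 chk.py; python3 - <<'E'
import cv2
im=cv2.imread("pics/scene10.png"); hsv=cv2.cvtColor(im,cv2.COLOR_BGR2HSV); m=cv2.inRange(hsv,(20,150,100),(35,255,255)); m[:200]=0;m[280:]=0;m[:,:150]=0;m[:,220:]=0
r=cv2.moments(m,True); print("base",r["m10"]/r["m00"],r["m01"]/r["m00"],r["m00"])
E
```

```text
handle 175.31 240.63 252.0
along 241.32 F along -5.6 Fx 5.0 Fz 4.8 z 78.9 t 29.57
base 177.71428571428572 236.20408163265307 245.0
```

Request:
carry_out(linear=[[0,0,0.05],[0,0,0.03],[0,0,0]], delta_rot=[[0,0,0],[0,0,0],[0,0,0]], fingers=[255,255,255])

```text
time_s: 29.95
tcp_pos: [585.2, 115.0, 78.9]
tool_rot: [-1.575, -0.002, -0.259]
wrist_force: [3.7, -5.8, 4.4]
grip_width: 23.8
```

```bash
python3 chk.py
```

```text
handle 174.35 241.44 252.0
along 242.02 F along -4.8 Fx 4.3 Fz 4.8 z 78.9 t 30.0
```

The pin is in the hole and being tilted by the bar. I'll back off about 1.5 mm to where it stood upright.

Request:
carry_out(linear=[[0,0,-0.1],[0,0,-0.1],[0,0,0]], delta_rot=[[0,0,0],[0,0,0],[0,0,0]], fingers=[255,255,255])

```text
time_s: 30.38
tcp_pos: [585.1, 114.9, 78.9]
tool_rot: [-1.571, -0.003, -0.258]
wrist_force: [5.3, -1.7, 4.0]
grip_width: 23.8
```

```bash
python3 chk.py
```

```text
handle 174.37 241.38 252.0
along 241.97 F along -0.7 Fx 4.6 Fz 2.5 z 78.9 t 30.43
```

Request:
carry_out(linear=[[0,0,-0.1],[0,0,-0.1],[0,0,-0.1],[0,0,-0.05],[0,0,0]], delta_rot=[[0,0,0],[0,0,0],[0,0,0],[0,0,0],[0,0,0]], fingers=[255,255,255,255,255])

```text
time_s: 31.05
tcp_pos: [585.0, 114.5, 78.9]
tool_rot: [-1.565, -0.004, -0.257]
wrist_force: [7.3, 4.3, 1.8]
grip_width: 23.9
```

```bash
python3 chk.py
```

```text
handle 174.77 241.13 253.0
along 241.56 F along 6.8 Fx 6.0 Fz 0.4 z 78.9 t 31.1
```

Request:
carry_out(linear=[[0,0,-0.1],[0,0,0]], delta_rot=[[0,0,0],[0,0,0]], fingers=[255,255])

```text
time_s: 31.35
tcp_pos: [584.8, 113.5, 78.9]
tool_rot: [-1.565, -0.004, -0.257]
wrist_force: [7.5, 5.1, 1.1]
grip_width: 24.2
```

```bash
python3 chk.py; python3 -c "
import cv2
from h import *
cv2.imwrite('pics/s11.png',cv2.resize(vision.get_image('scene')[210:285,150:240],(720,600),interpolation=2))"
```

```text
handle 175.83 240.27 251.0
along 240.56 F along 6.5 Fx 5.0 Fz 1.4 z 78.9 t 31.4
```

View pics/s11.png

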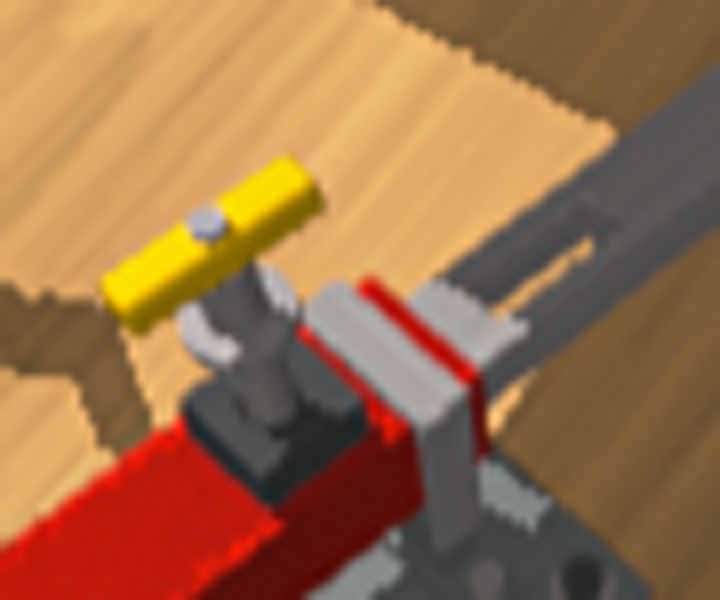

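The pin stands in the hole leaning back (handle at crop (215,240)), and the lean follows the bar's position. Alignment should be about 1.5 mm further in.

Request:
carry_out(linear=[[0,0,-0.1],[0,0,-0.05],[0,0,0]], delta_rot=[[0,0,0],[0,0,0],[0,0,0]], fingers=[255,255,255])

```text
time_s: 31.82
tcp_pos: [584.4, 112.0, 78.9]
tool_rot: [-1.566, -0.004, -0.257]
wrist_force: [6.5, 4.9, 2.1]
grip_width: 24.2
```

```bash
python3 chk.py
```

```text
handle 177.91 238.8 249.0
along 238.92 F along 7.0 Fx 6.8 Fz 2.1 z 78.9 t 31.88
```

Request:
carry_out(linear=[[0,0,0.1],[0,0,0.15],[0,0,0],[0,0,0],[0,0,0],[0,-4.0,0],[0,-6.0,0],[0,-5.5,0],[0,0,0]], delta_rot=[[0,0,0],[0,0,0],[0,0,0],[0,0,0],[0,0,0],[0,0,0],[0,0,0],[0,0,0],[0,0,0]], fingers=[255,255,120,120,120,120,120,120,120])

```text
time_s: 33.0
tcp_pos: [585.3, 112.7, 239.9]
tool_rot: [-1.567, -0.011, -0.257]
wrist_force: [0.0, -0.1, -0.7]
grip_width: 49.6
```

```bash
python3 chk.py; python3 - <<'E'
from h import *
im=vision.get_image("top"); hsv=cv2.cvtColor(im,cv2.COLOR_BGR2HSV)
m=cv2.inRange(hsv,(20,150,100),(35,255,255)); m[:165]=0;m[215:]=0;m[:,:320]=0;m[:,385:]=0
r=cv2.minAreaRect(cv2.findNonZero(m)); print("yellow",r,at_z("top",*r[0],181))
b=[at_z("top",*q,181)[:2] for q in cv2.boxPoints(r)]; print([(np.linalg.norm(b[i+1]-b[i]).round(1),np.arctan2(*(b[i+1]-b[i]))) for i in range(3)])
to(521.5,-117.5,240,-.43)
E
```

```text
handle 177.9 238.77 247.0
along 239.43 F along 0.0 Fx -0.0 Fz -0.6 z 236.1 t 33.05
yellow ((355.5889892578125, 190.21530151367188), (25.353376388549805, 6.7410149574279785), 17.35402488708496) [ 520.3356823  -118.11638326  181.        ]
[(np.float64(14.8), np.float64(1.924897775665309)), (np.float64(54.1), np.float64(-2.8093946406943515)), (np.float64(14.7), np.float64(-1.2073481237267234))]
t 33.1 tcp [583.  112.5 233.4] F [ 0.6 -0.4 -0.4] w 49.6 shift cm [ -0.1   -0.67 -23.8 ] rot [-0.     0.173  0.   ]
```

Request:
carry_out(linear=[[0,0,0],[0.39,0,-5.96],[0.39,0,-5.96],[0.4,0,-5.96],[0.4,0,-5.97],[0,0,0],[0,0,0]], delta_rot=[[0,0.073,0],[0,0,0],[0,0,0],[0,0,0],[0,0,0],[0,0,0],[0,0,0]], fingers=[120,120,120,120,120,120,120])

```text
time_s: 33.98
tcp_pos: [520.0, -117.9, 231.1]
tool_rot: [-1.57, 0.004, -0.331]
wrist_force: [0.0, 0.7, 0.3]
grip_width: 49.5
```

```bash
python3 - <<'E'
from h import *
to(520.4,-118.4,176,-.33)
E
```

```text
t 33.98 tcp [ 520.  -117.9  231.1] F [0.  0.7 0.3] w 49.5 shift cm [ 0.08  5.51 -0.04] rot [-0.001 -0.001 -0.004]
```

Request:
carry_out(linear=[[0.04,3.0,0],[0,2.0,0],[0,0.5,0],[0,0,0],[0,0,0],[0,0,0],[0,0,0],[0,0,0],[0,0,0],[0,0,0]], delta_rot=[[0,0,0],[0,0,0],[0,0,0],[0,0,0],[0,0,0],[0,0,0],[0,0,0],[0,0,0],[0,0,0],[0,0,0]], fingers=[120,120,120,255,255,255,255,255,255,255], force=8)

```text
time_s: 35.22
tcp_pos: [521.4, -118.6, 178.7]
tool_rot: [-1.571, -0.001, -0.33]
wrist_force: [0.2, -0.5, 3.0]
grip_width: 15.7
```

Request:
carry_out(linear=[[0,0,0],[0,0,0]], delta_rot=[[0,0,0],[0,0,0]], fingers=[255,255], force=45)

```text
time_s: 35.48
tcp_pos: [521.6, -118.7, 178.7]
tool_rot: [-1.571, -0.001, -0.33]
wrist_force: [0.8, 0.8, 2.3]
grip_width: 14.0
```

```bash
python3 - <<'E'
from h import *
to(520.4,-118.4,176,-.33);print(ctrl.get_obs()["wrist_torque"].round(2))
E
```

```text
t 35.48 tcp [ 521.6 -118.7  178.7] F [0.8 0.8 2.3] w 14.0 shift cm [-0.12  0.27 -0.01] rot [-0.    -0.     0.001]
[-0.15 -0.17  0.02]
```

Request:
carry_out(linear=[[0,0.2,0],[0,0.2,0],[0,0,0]], delta_rot=[[0,0,0],[0,0,0],[0,0,0]], fingers=[255,255,255])

```text
time_s: 35.85
tcp_pos: [521.4, -118.4, 173.5]
tool_rot: [-1.57, -0.0, -0.33]
wrist_force: [2.3, -1.0, -1.5]
grip_width: 13.9
```

Request:
carry_out(linear=[[0,0.2,0],[0,0.2,0],[0,0,0]], delta_rot=[[0,0,0],[0,0,0],[0,0,0]], fingers=[255,255,255])

```text
time_s: 36.22
tcp_pos: [521.3, -118.3, 169.5]
tool_rot: [-1.57, 0.0, -0.33]
wrist_force: [3.1, 0.0, -1.6]
grip_width: 13.8
```

Request:
carry_out(linear=[[0,0.25,0],[0,0.25,0],[0,0.25,0],[0,0,0]], delta_rot=[[0,0,0],[0,0,0],[0,0,0],[0,0,0]], fingers=[255,255,255,255])

```text
time_s: 36.72
tcp_pos: [521.4, -118.3, 162.3]
tool_rot: [-1.57, -0.0, -0.33]
wrist_force: [4.7, -0.3, -0.9]
grip_width: 13.9
```

Request:
carry_out(linear=[[0,0.25,0],[0,0.25,0],[0,0,0]], delta_rot=[[0,0,0],[0,0,0],[0,0,0]], fingers=[255,255,255])

```text
time_s: 37.1
tcp_pos: [521.5, -118.3, 157.1]
tool_rot: [-1.57, -0.0, -0.33]
wrist_force: [5.9, 1.3, -0.8]
grip_width: 13.7
```

```bash
python3 chk.py; python3 - <<'E'
from h import *
cv2.imwrite("pics/s12.png",cv2.resize(vision.get_image("scene")[210:285,150:240],(720,600),interpolation=2))
E
```

```text
handle 172.77 242.0 133.0
along 0.27 F along 2.8 Fx 4.5 Fz -0.8 z 157.0 t 37.15
```

Request:
carry_out(linear=[[0,0.25,0],[0,0.25,0],[0,0,0]], delta_rot=[[0,0,0],[0,0,0],[0,0,0]], fingers=[255,255,255])

```text
time_s: 37.58
tcp_pos: [521.5, -118.3, 152.3]
tool_rot: [-1.57, -0.001, -0.33]
wrist_force: [5.9, 1.8, 1.1]
grip_width: 13.9
```

Request:
carry_out(linear=[[0,0.25,0],[0,0.25,0],[0,0,0]], delta_rot=[[0,0,0],[0,0,0],[0,0,0]], fingers=[255,255,255])

```text
time_s: 37.95
tcp_pos: [521.6, -118.2, 146.5]
tool_rot: [-1.57, -0.0, -0.33]
wrist_force: [7.8, 1.7, -3.0]
grip_width: 13.6
```

Request:
carry_out(linear=[[0,0.2,0],[0,0.2,0],[0,0,0]], delta_rot=[[0,0,0],[0,0,0],[0,0,0]], fingers=[255,255,255])

```text
time_s: 38.33
tcp_pos: [521.8, -118.2, 144.7]
tool_rot: [-1.57, -0.002, -0.33]
wrist_force: [3.2, 3.1, 6.0]
grip_width: 14.0
```

Request:
carry_out(linear=[[0,0.15,0],[0,0.1,0],[0,0,0]], delta_rot=[[0,0,0],[0,0,0],[0,0,0]], fingers=[255,255,255])

```text
time_s: 38.7
tcp_pos: [521.9, -118.2, 144.6]
tool_rot: [-1.57, -0.003, -0.33]
wrist_force: [1.1, 3.8, 15.3]
grip_width: 13.8
```

Request:
carry_out(linear=[[0,0.15,0],[0,0.1,0],[0,0,0]], delta_rot=[[0,0,0],[0,0,0],[0,0,0]], fingers=[255,255,255])

```text
time_s: 39.08
tcp_pos: [522.1, -118.1, 144.5]
tool_rot: [-1.57, -0.005, -0.33]
wrist_force: [-0.7, 4.2, 22.0]
grip_width: 13.8
```

```bash
python3 - <<'E'
from h import *
to(520.4,-118.4,176,-.33)
cv2.imwrite("pics/s13.png",cv2.resize(vision.get_image("scene")[220:280,150:222],(720,600),interpolation=2))
E
```

```text
t 39.08 tcp [ 522.1 -118.1  144.5] F [-0.7  4.2 22. ] w 13.8 shift cm [-0.14 -3.16 -0.08] rot [-0.001  0.     0.005]
```

View pics/s13.png

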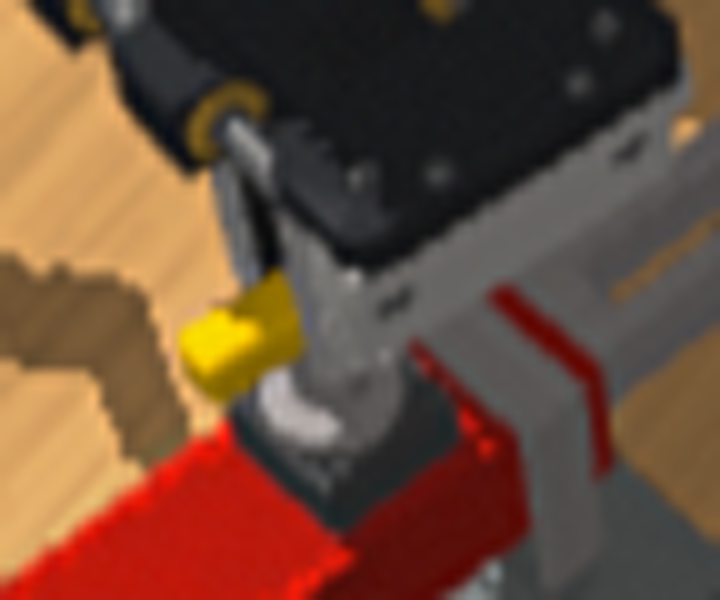

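The shoulder appears seated on the boss, at about (325,420). I'll unload, tug lightly to check the lock, then let go.

Request:
carry_out(linear=[[0,-0.3,0],[0,-0.3,0],[0,-0.2,0],[0,0,0]], delta_rot=[[0,0,0],[0,0,0],[0,0,0],[0,0,0]], fingers=[255,255,255,255])

```text
time_s: 39.62
tcp_pos: [521.6, -118.1, 145.0]
tool_rot: [-1.57, -0.0, -0.33]
wrist_force: [7.0, 1.5, -3.8]
grip_width: 13.7
```

Request:
carry_out(linear=[[0,-0.15,0],[0,0,0]], delta_rot=[[0,0,0],[0,0,0]], fingers=[255,255])

```text
time_s: 39.88
tcp_pos: [521.5, -118.1, 145.5]
tool_rot: [-1.57, 0.001, -0.33]
wrist_force: [9.1, 1.5, -5.7]
grip_width: 13.8
```

Request:
carry_out(linear=[[0,-0.2,0],[0,0,0]], delta_rot=[[0,0,0],[0,0,0]], fingers=[255,255])

```text
time_s: 40.12
tcp_pos: [521.5, -118.0, 146.4]
tool_rot: [-1.569, 0.002, -0.33]
wrist_force: [9.8, 0.8, -9.6]
grip_width: 13.8
```

Resistance is building about 2 mm up, as the locked balls should give. Pressing back home, unloading and releasing.

Request:
carry_out(linear=[[0,0.4,0],[0,0.4,0],[0,0.2,0],[0,0,0]], delta_rot=[[0,0,0],[0,0,0],[0,0,0],[0,0,0]], fingers=[255,255,255,255])

```text
time_s: 40.62
tcp_pos: [522.0, -118.1, 144.5]
tool_rot: [-1.57, -0.004, -0.33]
wrist_force: [0.9, 3.9, 17.5]
grip_width: 13.6
```

Request:
carry_out(linear=[[0,-0.3,0],[0,0,0],[0,0,0],[0,0,0],[0,0,0],[0,0,0],[0,-2.0,0],[0,-5.0,0],[0,-5.0,0],[0,0,0]], delta_rot=[[0,0,0],[0,0,0],[0,0,0],[0,0,0],[0,0,0],[0,0,0],[0,0,0],[0,0,0],[0,0,0],[0,0,0]], fingers=[255,255,110,110,110,110,110,110,110,110])

```text
time_s: 41.88
tcp_pos: [522.9, -119.2, 268.7]
tool_rot: [-1.571, -0.01, -0.33]
wrist_force: [0.4, 0.5, -0.8]
grip_width: 53.6
```

Request:
carry_out(linear=[[-6.0,0,0],[-6.0,0,0],[-5.0,0,0],[0,0,0],[0,0,0]], delta_rot=[[0,0,0],[0,0,0],[0,0,0],[0,0,0],[0,0,0]], fingers=[60,60,60,60,60])

```text
time_s: 42.5
tcp_pos: [360.5, -63.5, 262.5]
tool_rot: [-1.571, 0.0, -0.33]
wrist_force: [-0.4, -0.3, -0.3]
grip_width: 71.5
```

```bash
python3 chk.py; python3 - <<'E'
from h import *
im=cv2.imread("pics/scene0.png"); hsv=cv2.cvtColor(im,cv2.COLOR_BGR2HSV); m=cv2.inRange(hsv,(20,150,100),(35,255,255)); m[:200]=0;m[280:]=0;m[:,:150]=0;m[:,220:]=0
r=cv2.moments(m,True); print("initial home",r["m10"]/r["m00"],r["m01"]/r["m00"],r["m00"])
im=vision.get_image("scene"); cv2.imwrite("pics/s14.png",im)
E
```

```text
handle 180.76 249.32 221.0
along 12.28 F along -0.1 Fx 1.0 Fz 0.2 z 262.5 t 42.55
initial home 181.18385650224215 249.0627802690583 223.0
```

View pics/s14.png

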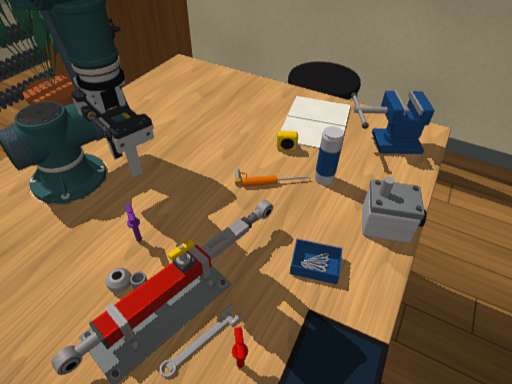

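The handle is back at its original home position (180.8,249.3 px now, 181.2,249.1 px at the start). The bar is drawn out, the bystanders are where they were, and the arm is clear.

```bash
python3 -c "
from cell import job
print(job.close_job())"
```

```text
the job is handed in; nothing more can be done
None
```

The stabiliser is locked: the pin is home through the tube and the bar's locking hole, and I handed the job in at about 42.6 s.

I pulled the pin out and parked it in the holder, then drew the bar until solid steel lay under the hole. I stood the pin on the bar and slid the bar slowly until the pin dropped into the locking hole. The pin was then leaning, so I eased the bar back about 3 mm until it stood upright, and pushed it home.

**Last checks**
- **Home height:** the handle sits within about 0.5 px of where it was when home at the start.
- **Seating:** the pin stopped hard, with a wrist force of up to about 22 N.
- **Lock:** a light tug met rising resistance about 2 mm up. I stopped at about 10 N wrist force, so the lock was not tested to the full 18 N. The balls themselves were not visible.
- **Bench:** in the last picture the other items look unmoved and the arm is clear of everything.

**Readings that disagreed or went over**
- The gripper settled 2–6 mm higher than commanded whenever it closed on something, so I judged pin height from contact and pictures.
- I expected the locking hole about 22 mm further out. The pin dropped at about 21 mm, and upright alignment came at about 20 mm.
- I viewed 14 pictures, against a budget of 10 plus one or two.

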